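Set out the painting station round the work board

TASK

Set out the painting station: flip the arm of the toggle clamp right over, past upright, so that it stays open, and only then lift out the small drawer front. Stand the square riser block flat on the middle of the round work board and lay the drawer front flat, finished side up and centred, on top of the block. Stand the open tub on the table directly left of the board (left as the robot faces the table) with a gap of about 2 cm, and stand the small tin upright on the table in the middle of the gap between the board and the big pail.

Things in the scene. Friction and masses are not known exactly. Their poses are not given: they have to be found in the camera images.
- board: round plywood work board, paint-spotted, 140 mm across, 18 mm thick, fixed to the table. Origin: centre of its underside, on the table. Its x points away from the robot (behind), its y to the robot's left. The place for the tub is on its +y side, centre of the tub 122 mm from the board's centre. The big pail stands either on its right (-y) or behind it (+x); at the other of these two places lies a low cork sanding block, 22 mm high, that is not part of the job.
- pail: big closed aluminium paint pail, round, 100 mm across, 90 mm high, too heavy to move (fixed). Origin: centre of its underside. Its centre is about 205 mm from the board's centre, which leaves a gap about 85 mm wide for the tin; the tin (56 mm) has some 14 mm to spare on either side there, so the fingers should stand across the line from board to pail.
- fixture: plywood clamping fixture, fixed: a board 18 mm thick, 130 mm along y, reaching from x = -50 to x = +115 mm. Origin: on the table under the centre of the drawer front; z up. Two bearer strips 10 mm high hold the drawer front at z = 28 mm. The toggle clamp's hinge axis is parallel to the fixture's y and passes through x = 85, z = 75 mm, between two steel cheeks (x from 72 to 98, 90 mm high). The arm lies from there towards -x over the drawer front.
- clamp_arm (a joint): angle of the toggle clamp's arm: 0 lying level on the drawer front (closed), 1.57 upright, 2.0 thrown over against its stop (open). It moves easily; let go short of upright it falls shut, past upright it falls open and stays. Open, its tip stands up to 225 mm above the table, leaning to the fixture's +x.
- clamp_grip (a point): point in the middle of the clamp arm's red grip, 140 mm from the hinge axis. The grip is 14 mm wide (along the fixture's y), 16 mm high and 62 mm long along the arm; this point is 20 mm from its outer end, 75 mm above the table when closed, with nothing below it nearer than the 18 mm thick base. It moves with the arm; its own x axis lies along the arm, pointing to the hinge.
- drawer_front: small flat rectangular drawer front of bare wood with a grooved rectangle on its upper, finished side: 50 mm (its x) by 110 mm (its y) by 18 mm thick. Origin: centre of its underside. It starts in the fixture, lying along the fixture's axes with its underside 28 mm above the table, under the clamp arm. 60 g.
- riser: plain square wooden riser block, 45 x 45 mm, 30 mm high. Origin: centre of its underside. 50 g.
- tin: small closed steel tin, upright cylinder 56 mm across, 85 mm high. Origin: centre of its underside. About 180 g.
- tub: small open white plastic tub, cup shaped, 64 mm across at the rim and narrower at the foot, 50 mm high, wall 3 mm. Origin: centre of its underside. About 50 g.
Mind the look-alikes: they are no part of the job. Several things look just like the riser: the one meant starts farthest to the robot's right.

How it is judged:
On the way:
1. the clamp arm is thrown open past upright while the drawer front still lies in the fixture (value of joint clamp_arm above 1.7 rad and z of drawer_front in the frame of fixture below 0.034 m and horizontal distance between drawer_front and fixture below 0.025 m), for 0.2 s.
At the end, for the whole second after the job is handed in: Clamp open (>1.7 rad). Riser centred on board and front flat, face up, centred on riser, each within 12 mm. Tub left of board: 107-142 mm between centres in y, 18 mm in x. Tin between board and pail: 93-131 mm from board centre, 18 mm sideways. All upright (0.1 rad), at rest (value of joint clamp_arm above 1.7 rad and horizontal distance between riser and board below 0.012 m and z of riser in the frame of board between 0.014 and 0.022 m and angle between each of riser, drawer_front, tin, tub's own z axis and vertical below 0.1 rad and horizontal distance between drawer_front and riser below 0.012 m and z of drawer_front in the frame of board between 0.043 and 0.053 m and y of tub in the frame of board between 0.107 and 0.142 m and x of tub in the frame of board between -0.018 and 0.018 m and ((y of tin in the frame of board between -0.131 and -0.093 m and x of tin in the frame of board between -0.018 and 0.018 m and y of pail in the frame of board below -0.1 m) or (x of tin in the frame of board between 0.093 and 0.131 m and y of tin in the frame of board between -0.018 and 0.018 m and x of pail in the frame of board above 0.1 m)) and height (world z) of each of tin, tub below 0.006 m and linear speed of each of tin, tub, riser, drawer_front below 0.02 m/s); the robot touches nothing.
It also fails if it takes over 131 s, if anything falls off the work surface, if the arm or the gripper's body presses on something with over 40 N, if the wrist force passes 120 N, or if a joint passes its speed limit or range.

ROBOT

A 6-joint arm with a two-finger parallel gripper is mounted at the origin on the work surface. World frame = base frame: x ahead of the robot, y to its left, z up, the work surface at z = 0. Lengths are in m, angles in rad, forces in N, time in s.
With the tool pointing down it reaches from about 0.325 to 0.75 m from the base axis. Payload 7.6 kg.
Tool frame: the origin (TCP) lies between the finger pads; the fingertips stand arm.tcp_to_tips ahead of it and the grasp point (between the pads) lies 6 mm ahead of it (arm.tcp_to_tips is the distance from the TCP to the fingertips, in m); z points along the fingers, y is the line along which they close (so a half turn about z gives the same grasp; the last joint's range is limited). The gripper opens to 85 mm and grips with 20 to 120 N. Pads are 22 mm wide; open, the fingers measure 114 mm over their backs; the gripper's body (76 mm by 85 mm) begins 54 mm behind the grasp point. The pads swing forward as they close: fully open they stand 13 mm farther back than shut.
Start: joints at [1.037, 0.052, 1.401, -0, 1.689, -0.07], TCP at [0.235, 0.47, 0.256] pointing down, gripper open.
Joint ranges: [-2.9, 2.9], [-0.91, 2.17], [0.12, 2.37], [-1.06, 4.2], [0.26, 2.73], [-2.93, 2.93]. Speed limits (rad/s): [2.57, 2.57, 3.01, 3.14, 3.14, 3.14].

INTERFACE

Orientations are given as a rotation vector (axis times angle).
In Python, from plant import sense, cams, arm, models gives the robot as it stands.
- The arm moves only by the shell command python3 -m pendant 'ROWS' [FORCE]. ROWS is JSON, a list of rows, each an object with "grip": the finger opening in m, from 0 to 0.0854; "slide": the shift along the tool's x, y, z in m, a list of three; "roll": the turn about the tool's z in rad. A call has 1 to 8 rows; each row shifts and turns the commanded pose from where the row before left it, along the tool's axes as they then stand; what a row does not reach is not made up. A row lasts 1/12 s, in which the tool goes at most 41.7 mm and 7.16 degrees, less where a joint would pass 70% of its speed; a pose out of reach is approached as far as the arm can. A call with a gripper value outside its range is refused whole. The fingers move at their own pace and stop on an object; FORCE is the grip in N (left out, the last holds). Time passes only in rows, so rows that do not move let the fingers close. It gives the time, the measured TCP pose, the force, the opening and the grip force at its end, in the units of the state.
- sense(): the state, without advancing time (a new reading comes with each control period).
- cams.read_camera(name): name is "scene" or "top"; returns the picture (480x640x3 uint8, red, green, blue); there is no depth.
- cams.camera_model(name): a dict with "camera_matrix" (3x3 intrinsics, pixels), "position" and "rotation" of the camera in the world. Camera axes: x right, y down, z forward; pixel columns grow to the right and rows downward; lengths in m; the calibration is good to about 2 mm. A picture is of the moment at which its call begins. camera_model takes no time and is no camera call.
- arm.sign_off(): hands the job in; it is judged then, once.
Trained networks look in the newest picture that a camera, given by its name, has taken for a name from the list of things; names that differ only in an ending like _2 or _b are one class to them, and where a whole thing is asked for, a point or a joint stands for the part that bears it (a point fixed in the world has none). Each returns a list of dicts, best first, with "score" (0 to 1); they miss things now and then, are a little off and sometimes report something else, mostly with a low value. They report only what shows in the picture. A call takes as long as a camera call. They do not tell look-alikes from the thing itself.
- models.recognise(thing, camera): "extent" ([left, top, right, bottom] in pixels, round what is visible of it).
- models.outline_of(thing, camera): "region" (480x640 bool, what is visible of it) and "extent" ([left, top, right, bottom] in pixels, round what is visible of it).
- models.spot_point(thing, camera): "centre" ([column, row] in pixels: a listed point, or the origin of a listed thing).
The state is a dict: "time_s": time; "joint_pos": joint angles; "joint_velocities": joint speeds; "tau": joint torques, N m; "position": TCP position; "tcp_rot": TCP orientation; "force": force on the tool from outside, world axes, zero at the start; "moment": the same for the moment, N m; "grip_width": finger opening in m; "finger_force": force on a finger pad.
Only numpy, scipy, OpenCV 4.12 (cv2) and the standard library are available. Lean on these libraries where they do the work, as an engineer would, in place of code of your own. Each camera call takes 0.05 s, during which the arm holds its last target. There are 200 camera calls.

## Working session

There is one attempt and no reset: what is moved stays moved. The work goes in short steps, Python scripts to look and compute and a shell command to move; the robot and the scene stay as the last step left them, time stands still between calls to the robot, and variables do not carry over. Pictures are saved under pics/ and viewed, at most 14 in all, crops included, and the job is handed in when it is done.

```bash
mkdir -p pics; ls; cat > h.py <<'E'
import numpy as np, cv2
from plant import sense, cams, arm, models
def save(cam,name,scale=1.25):
    im=cams.read_camera(cam); cv2.imwrite('pics/'+name,cv2.resize(im[:,:,::-1],None,fx=scale,fy=scale))
def ray(cam,uv,z):
    m=cams.camera_model(cam);K=np.array(m["camera_matrix"]);R=np.array(m["rotation"])
    if R.shape!=(3,3): R=cv2.Rodrigues(R)[0]
    p=np.array(m["position"]);d=R@np.linalg.solve(K,[uv[0],uv[1],1.]);return p+d*(z-p[2])/d[2]
def proj(cam,X):
    m=cams.camera_model(cam);K=np.array(m["camera_matrix"]);R=np.array(m["rotation"]);q=K@(R.T@(np.array(X)-m["position"]));return q[:2]/q[2]
E
python3 - <<'E'
from h import *
np.set_printoptions(precision=3,suppress=True)
s=sense();print(s);print(arm.tcp_to_tips)
for c in("top","scene"):
    print(cams.camera_model(c)); save(c,c+'0.png')
    for t in["board","pail","fixture","clamp_grip","drawer_front","riser","tin","tub"]:
        r=models.spot_point(t,c)
        print(c,t,[(np.round(a["centre"],1),round(a["score"],2),ray(c,a["centre"],{"clamp_grip":.075,"drawer_front":.028}.get(t,0))[:2]) for a in r])
E
```

```text
pics
{'time_s': 0.0, 'joint_pos': array([ 1.037,  0.053,  1.402,  0.   ,  1.689, -0.07 ]), 'joint_velocities': array([ 0.001, -0.001, -0.   ,  0.   , -0.002, -0.001]), 'tau': array([  0.001, -38.167, -36.018,   0.   ,   0.006,   0.   ]), 'position': array([0.235, 0.469, 0.255]), 'tcp_rot': array([-0.722, -3.057,  0.002]), 'force': array([-0.055,  0.192, -0.631]), 'moment': array([-0.054,  0.053, -0.006]), 'finger_force': 0.0, 'grip_width': 0.08547495310146899}
0.025
{'camera_matrix': array([[569.068,   0.   , 318.399],
       [  0.   , 569.068, 240.11 ],
       [  0.   ,   0.   ,   1.   ]]), 'position': array([0.426, 0.094, 1.467]), 'rotation': array([-2.203,  2.158, -0.138])}
top board [(array([433.3, 268. ]), 0.87, array([ 0.51 , -0.239])), (array([283.8, 277.3]), 0.4, array([0.478, 0.147]))]
top pail []
top fixture [(array([281.2, 278.1]), 0.78, array([0.476, 0.153]))]
top clamp_grip [(array([278.9, 297.2]), 0.65, array([0.427, 0.155]))]
top drawer_front [(array([282.6, 278.1]), 0.58, array([0.475, 0.149]))]
top riser [(array([108.9, 229.5]), 0.95, array([0.592, 0.599])), (array([
[... 453 characters left out ...]
rotation': array([-1.296, -2.445,  0.731])}
scene board [(array([240.9, 188.7]), 0.72, array([ 0.519, -0.234]))]
scene pail [(array([194.5, 230.1]), 0.59, array([ 0.705, -0.246]))]
scene fixture [(array([361.4, 244.8]), 0.87, array([0.488, 0.157]))]
scene clamp_grip [(array([372.5, 211.6]), 0.57, array([0.428, 0.147]))]
scene drawer_front [(array([359.7, 238.1]), 0.81, array([0.49, 0.15]))]
scene riser [(array([464.5, 341.6]), 0.68, array([0.585, 0.496])), (array([451.3, 298.2]), 0.58, array([0.498, 0.423])), (array([513.2, 369.7]), 0.58, array([0.584, 0.614]))]
scene tin [(array([269.2, 261.5]), 0.86, array([ 0.669, -0.016]))]
scene tub [(array([326.4, 209.7]), 0.78, array([0.442, 0.015]))]
```

View pics/top0.png

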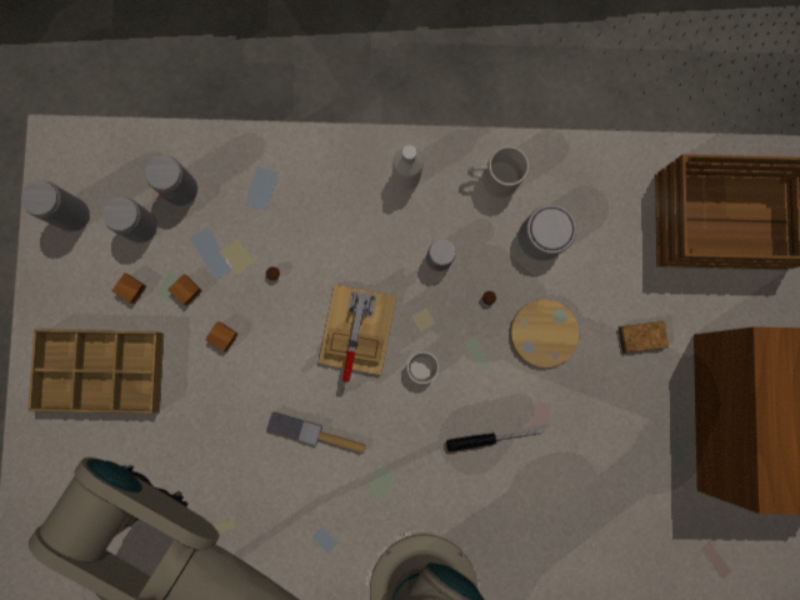

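View pics/scene0.png

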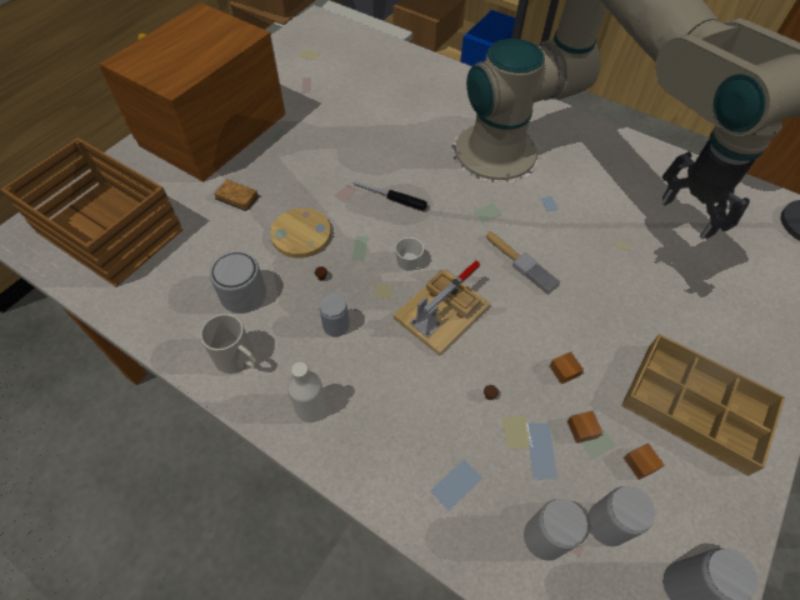

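The pail stands behind the board, so the tin goes at board +x. The riser meant is the one at about (222,337) in the top view. Next I'll refine the poses by fitting silhouettes.

```bash
cat >> h.py <<'E'
from scipy.optimize import minimize
def box(a,b,c,x0=None):
    return np.array([[x,y,z] for x in((-a/2,a/2) if x0 is None else x0) for y in(-b/2,b/2) for z in(0,c)])
def cyl(d0,d1,h):
    t=np.linspace(0,2*np.pi,40)
    return np.array([[d*np.cos(k)/2,d*np.sin(k)/2,z] for d,z in((d0,0),(d1,h)) for k in t])
SH=dict(board=cyl(.14,.14,.018),pail=cyl(.1,.1,.09),tin=cyl(.056,.056,.085),tub=cyl(.05,.064,.05),riser=box(.045,.045,.03),
 drawer_front=box(.05,.11,.018),fixture=np.vstack([box(0,.13,.018,(-.05,.115)),box(0,.03,.09,(.072,.098))]))
def mask(cam,P,S=4):
    q=np.array([proj(cam,p) for p in P]);m=np.zeros((480,640),np.uint8)
    cv2.fillConvexPoly(m,np.round(cv2.convexHull(q.astype(np.float32))*16).astype(np.int32),1,shift=4);return m>0
def fit(t,g,yaw=None,z=0,cs=("top","scene"),read=True,verts=None):
    reg={}
    for c in cs:
        if read: cams.read_camera(c)
        u=proj(c,[g[0],g[1],z+.01]);best=None
        for r in models.outline_of(t,c):
            m=np.array(r["region"]);v,w=np.nonzero(m)
            if len(v) and np.hypot(w.mean()-u[0],v.mean()-u[1])<22 and best is None: best=m
        if best is not None: reg[c]=best
    V=SH[t] if verts is None else verts
    def f(p,cc):
        k=p[2]*.2 if yaw is not None else 0;R=np.array([[np.cos(k),-np.sin(k),0],[np.sin(k),np.cos(k),0],[0,0,1]])
        P=V@R.T+[p[0],p[1],z];e=0
        for c in cc:
            m=mask(c,P);e+=1-(m&reg[c]).sum()/(m|reg[c]).sum()
        return e
    out={}
    for cc in [[c] for c in reg]+([list(reg)] if len(reg)>1 else []):
        x0=[g[0],g[1]]+([yaw/.2] if yaw is not None else [])
        sim=np.array([x0]+[[x0[j]+(( .012 if j<2 else .6) if i==j else 0) for j in range(len(x0))] for i in range(len(x0))])
        r=minimize(f,x0,args=(cc,),method="Nelder-Mead",options=dict(initial_simplex=sim,xatol=2e-4,fatol=1e-4))
        p=r.x.copy()
        if yaw is not None:p[2]*=.2
        out["+".join(cc)]=(np.round(p,4),round(r.fun,3))
    print(t,out,flush=True);return out
E
python3 - <<'E'
from h import *
fit("board",(.512,-.237));fit("pail",(.7,-.246));fit("tin",(.672,-.023));fit("tub",(.44,.01))
fit("riser",(.49,.417),.5);fit("fixture",(.482,.153),-.17);fit("drawer_front",(.482,.15),-.17,z=.028)
for c in("top","scene"):
    im=cams.read_camera(c).astype(int);m=(im[...,0]>110)&(im[...,1]<45)&(im[...,2]<50);v,w=np.nonzero(m);print(c,len(v))
    if len(v)<5: continue
    k=np.ascontiguousarray(m.astype(np.uint8));r=cv2.minAreaRect(np.stack([w,v],1).astype(np.float32));print(r,[ray(c,p,.077)[:2] for p in cv2.boxPoints(r)])
E
```

```text
Traceback (most recent call last):
  File "h.py", line 26, in fit
    u=proj(c,[g[0],g[1],z+.01]);best=None
  File "h.py", line 10, in proj
    m=cams.camera_model(cam);K=np.array(m["camera_matrix"]);R=np.array(m["rotation"]);q=K@(R.T@(np.array(X)-m["position"]));return q[:2]/q[2]
                                                                                        ~^^~~~~~~~~~~~~~~~~~~~~~~~~~~~~~~~~
ValueError: matmul: Input operand 1 does not have enough dimensions (has 0, gufunc core with signature (n?,k),(k,m?)->(n?,m?) requires 1)
```

```bash
python3 - <<'E'
s=open('h.py').read()
s=s.replace('R=np.array(m["rotation"]);q=K@(','R=cv2.Rodrigues(np.array(m["rotation"]))[0];q=K@(')
open('h.py','w').write(s)
E
python3 - <<'E'
from h import *
fit("board",(.512,-.237));fit("pail",(.7,-.246));fit("tin",(.672,-.023));fit("tub",(.44,.01))
fit("riser",(.49,.417),.5);fit("fixture",(.482,.153),-.17);fit("drawer_front",(.482,.15),-.17,z=.028)
for c in("top","scene"):
    im=cams.read_camera(c).astype(int);m=(im[...,0]>110)&(im[...,1]<45)&(im[...,2]<50);v,w=np.nonzero(m);print(c,len(v))
    if len(v)<5: continue
    r=cv2.minAreaRect(np.stack([w,v],1).astype(np.float32));print(r,[ray(c,p,.077)[:2] for p in cv2.boxPoints(r)])
E
```

```text
Traceback (most recent call last):
  File "h.py", line 42, in fit
    r=minimize(f,x0,args=(cc,),method="Nelder-Mead",options=dict(initial_simplex=sim,xatol=2e-4,fatol=1e-4))
  File "h.py", line 36, in f
    m=mask(c,P);e+=1-(m&reg[c]).sum()/(m|reg[c]).sum()
  File "h.py", line 20, in mask
    q=np.array([proj(cam,p) for p in P]);m=np.zeros((480,640),np.uint8)
                ~~~~^^^^^^^
  File "h.py", line 10, in proj
    m=cams.camera_model(cam);K=np.array(m["camera_matrix"]);R=cv2.Rodrigues(np.array(m["rotation"]))[0];q=K@(R.T@(np.array(X)-m["position"]));return q[:2]/q[2]
ValueError: time passes only in moves, steps and waits
```

```bash
sed -i 's/^def save/import functools\ncm=functools.lru_cache(cams.camera_model)\ndef save/; s/m=cams.camera_model(cam)/m=cm(cam)/' h.py
python3 - <<'E'
from h import *
print(sense()["time_s"])
fit("board",(.512,-.237));fit("pail",(.7,-.246));fit("tin",(.672,-.023));fit("tub",(.44,.01))
fit("riser",(.49,.417),.5);fit("fixture",(.482,.153),-.17);fit("drawer_front",(.482,.15),-.17,z=.028)
for c in("top","scene"):
    im=cams.read_camera(c).astype(int);m=(im[...,0]>110)&(im[...,1]<45)&(im[...,2]<50);v,w=np.nonzero(m);print(c,len(v))
    if len(v)<5: continue
    r=cv2.minAreaRect(np.stack([w,v],1).astype(np.float32));print(r,[ray(c,p,.077)[:2] for p in cv2.boxPoints(r)])
E
```

```text
1.15
board {'top': (array([ 0.5136, -0.2414]), np.float64(0.043)), 'scene': (array([ 0.5157, -0.2384]), np.float64(0.096)), 'top+scene': (array([ 0.5136, -0.2414]), np.float64(0.141))}
pail {'top': (array([ 0.7133, -0.2367]), np.float64(0.069)), 'scene': (array([ 0.7152, -0.2344]), np.float64(0.098)), 'top+scene': (array([ 0.7143, -0.2358]), np.float64(0.172))}
tin {'scene': (array([ 0.6687, -0.0183]), np.float64(0.1))}
tub {'top': (array([0.4388, 0.0092]), np.float64(0.091)), 'scene': (array([0.4398, 0.0137]), np.float64(0.142)), 'top+scene': (array([0.4374, 0.0114]), np.float64(0.262))}
riser {'top': (array([0.4936, 0.415 , 0.8999]), np.float64(0.177)), 'scene': (array([0.4956, 0.4217, 0.6089]), np.float64(0.193)), 'top+scene': (array([0.4936, 0.4181, 0.7916]), np.float64(0.394))}
fixture {'top': (array([ 0.4794,  0.1485, -0.1632]), np.float64(0.25)), 'scene': (array([ 0.4792,  0.1541, -0.1622]), np.float64(0.339)), 'top+scene': (array([ 0.48  ,  0.1491, -0.1698]), np.float64(0.605))}
drawer_front {'top': (array([ 0.4804,  0.1476, -0.164 ]), np.float64(0.257)), 'scene': (array([ 0.4818,  0.1498, -0.1644]), np.float64(0.266)), 'top+scene': (array([ 0.4799,  0.1481, -0.1319]), np.float64(0.536))}
top 55
((278.7799987792969, 291.96002197265625), (2.4149534702301025, 22.36068344116211), 10.30484676361084) [array([0.41331376, 0.1623745 ]), array([0.4666954 , 0.15410025]), array([0.46576372, 0.14830039]), array([0.41238426, 0.15659843])]
scene 69
((374.7500305175781, 215.75003051757812), (3.535533905029297, 18.384775161743164), 45.0) [array([0.46407219, 0.150816  ]), array([0.4082834 , 0.15783798]), array([0.41179374, 0.1672869 ]), array([0.46729799, 0.16009837])]
```

Fixture pose: (0.480, 0.149), yaw -0.163. The tool always points down, so I'll pinch the grip lightly across the fixture's y and follow the arc past upright, letting the grip pivot between the pads.

```bash
cat >> h.py <<'E'
from scipy.spatial.transform import Rotation as Ro
def plan(x,y,gz,yaw_y=None):
    """grasp-point target (TCP z = gz+.006); yaw_y = world angle of tool y; prints roll then slide in frame after the roll"""
    s=sense();R=Ro.from_rotvec(s["tcp_rot"]).as_matrix();a=np.arctan2(R[1,1],R[0,1])
    r=0 if yaw_y is None else -((yaw_y-a+np.pi/2)%np.pi-np.pi/2)
    R2=R@Ro.from_rotvec([0,0,r]).as_matrix();d=R2.T@(np.array([x,y,gz+.006])-s["position"])
    print("t %.2f pos %s yaw_y %.3f q6 %.2f F %s grip %.4f ff %.1f | roll %.3f slide %s tilt %.3f"%(s["time_s"],np.round(s["position"],4),a,s["joint_pos"][5],np.round(s["force"],1),s["grip_width"],s["finger_force"],r,np.round(d,4),np.arccos(-R[2,2])))
E
python3 -c "
from h import *
plan(.4257,.158,.18,np.pi/2-.163)"
```

```text
t 2.65 pos [0.2349 0.4696 0.2563] yaw_y 1.107 q6 -0.07 F [-0.7  0.4 -0.4] grip 0.0854 ff 0.0 | roll -0.301 slide [-0.2389 -0.2765  0.0703] tilt 0.000
```

```bash
python3 -m pendant '[{"grip":0.085,"slide":[0,0,0],"roll":-0.1},{"grip":0.085,"slide":[0,0,0],"roll":-0.1},{"grip":0.085,"slide":[0,0,0],"roll":-0.1},{"grip":0.085,"slide":[-0.02,-0.023,0.006],"roll":0},{"grip":0.085,"slide":[-0.024,-0.028,0.007],"roll":0},{"grip":0.085,"slide":[-0.024,-0.028,0.007],"roll":0},{"grip":0.085,"slide":[-0.024,-0.028,0.007],"roll":0},{"grip":0.085,"slide":[-0.024,-0.028,0.007],"roll":0}]' 30
python3 -m pendant '[{"grip":0.06,"slide":[-0.024,-0.028,0.007],"roll":0},{"grip":0.06,"slide":[-0.024,-0.028,0.007],"roll":0},{"grip":0.06,"slide":[-0.024,-0.028,0.007],"roll":0},{"grip":0.06,"slide":[-0.024,-0.028,0.007],"roll":0},{"grip":0.06,"slide":[-0.024,-0.028,0.007],"roll":0},{"grip":0.06,"slide":[-0.02,-0.025,0.007],"roll":0},{"grip":0.06,"slide":[0,0,0],"roll":0},{"grip":0.06,"slide":[0,0,0],"roll":0}]'
python3 -c "
from h import *
plan(.4257,.158,.075,np.pi/2-.163)"
```

```text
time_s: 3.32
position: [0.3277, 0.316, 0.2221]
tcp_rot: [0.256, 3.131, 0.001]
force: [0.5, 0.2, -1.0]
grip_width: 0.0851
finger_force: 0.0
time_s: 3.98
position: [0.4388, 0.1306, 0.1799]
tcp_rot: [-0.262, -3.13, 0.0]
force: [0.1, -0.4, 0.0]
grip_width: 0.06
finger_force: 0.0
t 3.98 pos [0.4388 0.1306 0.1799] yaw_y 1.404 q6 -1.20 F [ 0.1 -0.4  0. ] grip 0.0600 ff 0.0 | roll -0.004 slide [0.0172 0.0249 0.0989] tilt 0.001
```

```bash
python3 -m pendant '[{"grip":0.06,"slide":[0.017,0.025,0],"roll":0},{"grip":0.06,"slide":[0,0,0.033],"roll":0},{"grip":0.06,"slide":[0,0,0.033],"roll":0},{"grip":0.06,"slide":[0,0,0.033],"roll":0},{"grip":0.06,"slide":[0,0,0],"roll":0}]'
python3 -c "
from h import *
plan(.4257,.158,.075,np.pi/2-.163); save('scene','s1.png'); save('top','t1.png')
import cv2
a=cv2.imread('pics/s1.png')[200:450,350:700]; b=cv2.imread('pics/t1.png')[220:470,250:600]; cv2.imwrite('pics/c1.png',np.hstack([a,b]))"
```

```text
time_s: 4.4
position: [0.4217, 0.1595, 0.0756]
tcp_rot: [-0.253, -3.121, 0.005]
force: [-0.4, -0.8, -0.4]
grip_width: 0.0596
finger_force: 0.0
t 4.40 pos [0.4217 0.1595 0.0756] yaw_y 1.409 q6 -1.13 F [-0.4 -0.8 -0.4] grip 0.0596 ff 0.0 | roll 0.001 slide [-0.0041 -0.0008 -0.0055] tilt 0.011
```

View pics/c1.png

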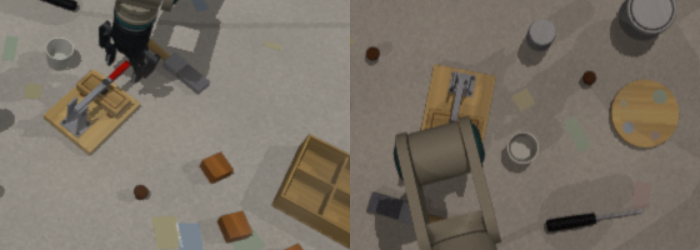

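The fingers straddle the red grip. Next I'll close lightly.

```bash
python3 -m pendant '[{"grip":0.06,"slide":[-0.002,0,-0.001],"roll":0},{"grip":0.03,"slide":[0,0,0],"roll":0},{"grip":0.005,"slide":[0,0,0],"roll":0},{"grip":0.005,"slide":[0,0,0],"roll":0},{"grip":0.005,"slide":[0,0,0],"roll":0},{"grip":0.005,"slide":[0,0,0],"roll":0}]' 25
python3 -c "
from h import *
plan(.4257,.158,.075,np.pi/2-.163)
t=np.arange(0,1.86,.12);print(np.round(np.diff(.14*np.cos(t)),4),np.round(-np.diff(.14*np.sin(t)),4))"
```

```text
time_s: 5.0
position: [0.4283, 0.1591, 0.0832]
tcp_rot: [0.257, 3.13, 0.001]
force: [-1.0, 1.0, 4.5]
grip_width: 0.0134
finger_force: 29.6
t 5.00 pos [0.4283 0.1591 0.0832] yaw_y 1.407 q6 -1.13 F [-1.   1.   4.5] grip 0.0134 ff 29.6 | roll -0.001 slide [ 0.0023 -0.0015  0.0022] tilt 0.002
[-0.001  -0.003  -0.005  -0.0068 -0.0086 -0.0103 -0.0118 -0.0132 -0.0143
 -0.0153 -0.016  -0.0165 -0.0167 -0.0168 -0.0166] [-0.0168 -0.0165 -0.016  -0.0153 -0.0144 -0.0133 -0.0119 -0.0104 -0.0088
 -0.007  -0.0051 -0.0032 -0.0012  0.0008  0.0028]
```

```bash
python3 -m pendant '[{"grip":0.005,"slide":[-0.001,0,-0.0168],"roll":0},{"grip":0.005,"slide":[-0.003,0,-0.0165],"roll":0},{"grip":0.005,"slide":[-0.005,0,-0.016],"roll":0},{"grip":0.005,"slide":[-0.007,0,-0.0153],"roll":0}]'
python3 -m pendant '[{"grip":0.005,"slide":[-0.0086,0,-0.0144],"roll":0},{"grip":0.005,"slide":[-0.0103,0,-0.0133],"roll":0},{"grip":0.005,"slide":[-0.0118,0,-0.0119],"roll":0},{"grip":0.005,"slide":[-0.0132,0,-0.0104],"roll":0}]'
```

```text
time_s: 5.33
position: [0.4431, 0.1565, 0.1471]
tcp_rot: [-0.257, -3.129, -0.001]
force: [3.8, 2.5, -4.8]
grip_width: 0.0136
finger_force: 28.3
time_s: 5.67
position: [0.4864, 0.1492, 0.1969]
tcp_rot: [-0.257, -3.128, 0.0]
force: [-1.2, 1.8, -4.4]
grip_width: 0.0136
finger_force: 30.4
```

```bash
python3 -m pendant '[{"grip":0.005,"slide":[-0.0143,0,-0.0088],"roll":0},{"grip":0.005,"slide":[-0.0153,0,-0.007],"roll":0},{"grip":0.005,"slide":[-0.016,0,-0.0051],"roll":0},{"grip":0.005,"slide":[-0.0165,0,-0.0032],"roll":0}]'
python3 -m pendant '[{"grip":0.005,"slide":[-0.0167,0,-0.0012],"roll":0},{"grip":0.005,"slide":[-0.0168,0,0.0008],"roll":0},{"grip":0.005,"slide":[-0.0166,0,0.0028],"roll":0},{"grip":0.005,"slide":[-0.0163,0,0.0048],"roll":0},{"grip":0.005,"slide":[0,0,0],"roll":0}]'
python3 -c "
from h import *
plan(.5617,.136,.075,np.pi/2-.163)"
```

```text
time_s: 6.0
position: [0.5481, 0.1387, 0.2211]
tcp_rot: [-0.257, -3.129, 0.001]
force: [-3.8, -0.7, -1.2]
grip_width: 0.0134
finger_force: 33.7
time_s: 6.42
position: [0.6155, 0.1272, 0.2134]
tcp_rot: [0.259, 3.13, -0.001]
force: [0.0, -2.9, 2.7]
grip_width: 0.0135
finger_force: 36.7
t 6.42 pos [0.6155 0.1272 0.2134] yaw_y 1.405 q6 -1.26 F [ 0.  -2.9  2.7] grip 0.0135 ff 36.7 | roll -0.002 slide [0.0546 0.     0.1324] tilt 0.001
```

```bash
python3 -m pendant '[{"grip":0.06,"slide":[0,0,0],"roll":0},{"grip":0.06,"slide":[0,0,0],"roll":0},{"grip":0.06,"slide":[0,0,0],"roll":0},{"grip":0.06,"slide":[0,0,-0.02],"roll":0},{"grip":0.06,"slide":[0,0,-0.04],"roll":0},{"grip":0.06,"slide":[0.03,0,-0.025],"roll":0},{"grip":0.06,"slide":[0.04,0,0],"roll":0},{"grip":0.06,"slide":[0.04,0,0],"roll":0}]'
python3 -m pendant '[{"grip":0.085,"slide":[0.04,0,0],"roll":0},{"grip":0.085,"slide":[0.04,0,0],"roll":0},{"grip":0.085,"slide":[0,0.04,0],"roll":0},{"grip":0.085,"slide":[0,0.04,0],"roll":0},{"grip":0.085,"slide":[0,0.04,0],"roll":0},{"grip":0.085,"slide":[0,0.04,0],"roll":0},{"grip":0.085,"slide":[0,0.04,0],"roll":0},{"grip":0.085,"slide":[0,0,0],"roll":0}]'
python3 -c "
from h import *
save('scene','s2.png')
fit('drawer_front',(.48,.149),-.163,z=.028,verts=box(.05,.11,.018))
fit('riser',(.494,.418),.8); save('top','t2.png')
a=cv2.imread('pics/s2.png')[200:500,300:700]; b=cv2.imread('pics/t2.png')[220:520,150:550]; cv2.imwrite('pics/c2.png',np.hstack([a,b]))
plan(.494,.418,.018)"
```

```text
time_s: 7.08
position: [0.5041, 0.1464, 0.3004]
tcp_rot: [0.257, 3.128, 0.002]
force: [0.0, 0.5, -0.4]
grip_width: 0.0601
finger_force: 0.0
time_s: 7.75
position: [0.4577, 0.3618, 0.2956]
tcp_rot: [-0.248, -3.128, 0.002]
force: [-0.8, -0.8, -0.7]
grip_width: 0.0849
finger_force: 0.0
drawer_front {'top': (array([ 0.4797,  0.1472, -0.1756]), np.float64(0.103)), 'scene': (array([ 0.4801,  0.1491, -0.1648]), np.float64(0.126)), 'top+scene': (array([ 0.48  ,  0.1494, -0.1638]), np.float64(0.236))}
riser {'scene': (array([0.4944, 0.4197, 1.0299]), np.float64(0.083))}
t 8.25 pos [0.4589 0.3558 0.2995] yaw_y 1.406 q6 -0.81 F [-0.7  0.6 -0.9] grip 0.0848 ff 0.0 | roll 0.000 slide [-0.0242  0.0669  0.2756] tilt 0.001
```

View pics/c2.png

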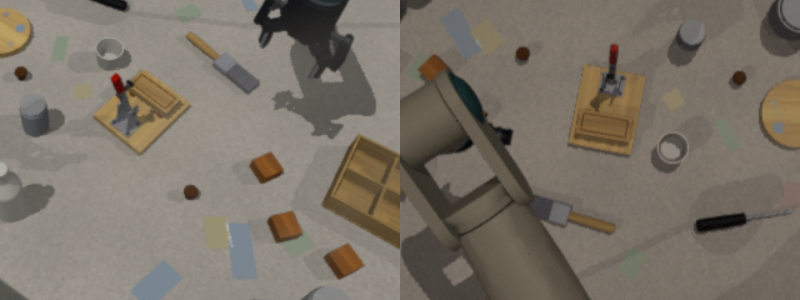

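```bash
python3 - <<'E'
from h import *
for c,f in(("top","top0"),("scene","s2")):
    im=cv2.resize(cv2.imread(f'pics/{f}.png'),(640,480),interpolation=cv2.INTER_AREA).astype(int)
    u=proj(c,[.494,.418,.015]).astype(int)
    m=((im[...,2]-im[...,0])>40).astype(np.uint8);n,l=cv2.connectedComponents(m);w=l[u[1]-3:u[1]+4,u[0]-3:u[0]+4].max();reg=l==w
    print(c,reg.sum())
    res=[]
    for y in np.arange(0,1.57,.1):
        R=Ro.from_euler('z',y).as_matrix()
        def f(p):
            k=mask(c,SH['riser']@R.T+[p[0],p[1],0]);return 1-(k&reg).sum()/(k|reg).sum()
        r=minimize(f,[.494,.418],method="Nelder-Mead",options=dict(initial_simplex=[[.494,.418],[.504,.418],[.494,.428]]));res.append((round(y,1),round(r.fun,3),np.round(r.x,4)))
    for q in sorted(res,key=lambda q:q[1])[:4]:print(q)
plan(.494,.418,.12,1.0)
E
```

```text
top 320
(np.float64(1.1), np.float64(0.208), array([0.4949, 0.4213]))
(np.float64(0.9), np.float64(0.212), array([0.4935, 0.4175]))
(np.float64(0.8), np.float64(0.216), array([0.4938, 0.4191]))
(np.float64(1.2), np.float64(0.216), array([0.494 , 0.4187]))
scene 402
(np.float64(1.2), np.float64(0.184), array([0.4908, 0.4203]))
(np.float64(1.0), np.float64(0.185), array([0.4915, 0.4206]))
(np.float64(1.3), np.float64(0.189), array([0.4939, 0.4208]))
(np.float64(1.1), np.float64(0.194), array([0.4912, 0.423 ]))
t 8.25 pos [0.4589 0.3558 0.2995] yaw_y 1.406 q6 -0.81 F [-0.7  0.6 -0.9] grip 0.0848 ff 0.0 | roll 0.406 slide [0.0041 0.0711 0.1736] tilt 0.001
```

```bash
python3 -m pendant '[{"grip":0.075,"slide":[0,0,0],"roll":0.1},{"grip":0.075,"slide":[0,0,0],"roll":0.1},{"grip":0.075,"slide":[0,0,0],"roll":0.1},{"grip":0.075,"slide":[0,0,0],"roll":0.1},{"grip":0.075,"slide":[0.002,0.035,0.02],"roll":0},{"grip":0.075,"slide":[0.002,0.036,0.02],"roll":0},{"grip":0.075,"slide":[0,0,0.04],"roll":0},{"grip":0.075,"slide":[0,0,0.04],"roll":0}]' 40
python3 -m pendant '[{"grip":0.075,"slide":[0,0,0.04],"roll":0},{"grip":0.075,"slide":[0,0,0.02],"roll":0},{"grip":0.075,"slide":[0,0,0],"roll":0}]'
python3 -c "
from h import *
plan(.494,.419,.024,1.0)
fit('riser',(.494,.419),1.0,cs=('scene',))"
```

```text
time_s: 8.92
position: [0.4944, 0.42, 0.1775]
tcp_rot: [0.873, 3.017, 0.003]
force: [0.1, 0.5, -0.4]
grip_width: 0.0753
finger_force: 0.0
time_s: 9.17
position: [0.4911, 0.4165, 0.1119]
tcp_rot: [-0.873, -3.011, 0.014]
force: [-0.2, -0.5, -0.7]
grip_width: 0.0753
finger_force: 0.0
t 9.17 pos [0.4911 0.4165 0.1119] yaw_y 1.007 q6 -0.36 F [-0.2 -0.5 -0.7] grip 0.0753 ff 0.0 | roll 0.007 slide [-0.0015  0.0045  0.0819] tilt 0.011
riser {'scene': (array([0.4948, 0.4209, 1.1526]), np.float64(0.138))}
```

```bash
python3 -m pendant '[{"grip":0.075,"slide":[0,0,0.035],"roll":0},{"grip":0.075,"slide":[0,0,0.033],"roll":0},{"grip":0.075,"slide":[0,0,0.01],"roll":0},{"grip":0.075,"slide":[0,0,0],"roll":0},{"grip":0.075,"slide":[0,0,0],"roll":0}]'
python3 -c "
from h import *
plan(.494,.419,.024,1.0)"
python3 -m pendant '[{"grip":0.05,"slide":[0,0,0],"roll":0},{"grip":0.03,"slide":[0,0,0],"roll":0},{"grip":0.03,"slide":[0,0,0],"roll":0},{"grip":0.03,"slide":[0,0,0],"roll":0},{"grip":0.03,"slide":[0,0,0],"roll":0},{"grip":0.03,"slide":[0,0,0],"roll":0}]'
python3 -c "
from h import *
plan(.494,.419,.024,1.0)"
```

```text
time_s: 9.68
position: [0.4944, 0.4194, 0.0435]
tcp_rot: [0.874, 3.016, 0.004]
force: [0.1, -0.2, 0.2]
grip_width: 0.075
finger_force: 0.0
t 9.68 pos [0.4944 0.4194 0.0435] yaw_y 1.007 q6 -0.36 F [ 0.1 -0.2  0.2] grip 0.0750 ff 0.0 | roll 0.007 slide [ 0.0001 -0.0005  0.0135] tilt 0.003
time_s: 10.18
position: [0.4946, 0.4196, 0.0438]
tcp_rot: [0.873, 3.015, 0.006]
force: [-0.1, -0.8, 7.5]
grip_width: 0.0439
finger_force: 41.8
t 10.18 pos [0.4946 0.4196 0.0438] yaw_y 1.007 q6 -0.36 F [-0.1 -0.8  7.5] grip 0.0439 ff 41.8 | roll 0.007 slide [ 0.0002 -0.0009  0.0138] tilt 0.005
```

Gripped too high, so I'll regrip lower.

```bash
python3 -m pendant '[{"grip":0.07,"slide":[0,0,0],"roll":0},{"grip":0.07,"slide":[0,0,0],"roll":0},{"grip":0.07,"slide":[0,0,0.006],"roll":0},{"grip":0.07,"slide":[0,0,0.0065],"roll":0},{"grip":0.07,"slide":[0,0,0],"roll":0},{"grip":0.04,"slide":[0,0,0],"roll":0},{"grip":0.03,"slide":[0,0,0],"roll":0},{"grip":0.03,"slide":[0,0,0],"roll":0}]'
python3 -m pendant '[{"grip":0.03,"slide":[0,0,0],"roll":0},{"grip":0.03,"slide":[0,0,0],"roll":0},{"grip":0.03,"slide":[0,0,0],"roll":0}]'
python3 -c "
from h import *
plan(.494,.419,.024,1.0)
r=fit('riser',(.494,.419),1.0,cs=('scene',))"
```

```text
time_s: 10.85
position: [0.4936, 0.4189, 0.0288]
tcp_rot: [0.874, 3.017, 0.001]
force: [0.6, -0.1, -0.5]
grip_width: 0.0444
finger_force: 42.2
time_s: 11.1
position: [0.4933, 0.4187, 0.0283]
tcp_rot: [-0.874, -3.017, 0.0]
force: [-0.2, -0.4, 0.0]
grip_width: 0.0439
finger_force: 42.2
t 11.10 pos [0.4933 0.4187 0.0283] yaw_y 1.007 q6 -0.36 F [-0.2 -0.4  0. ] grip 0.0439 ff 42.2 | roll 0.007 slide [-0.0004  0.0006 -0.0017] tilt 0.000
riser {'scene': (array([0.4955, 0.4169, 1.1319]), np.float64(0.405))}
```

```bash
python3 -m pendant '[{"grip":0.03,"slide":[0,0,-0.02],"roll":0},{"grip":0.03,"slide":[0,0,-0.04],"roll":0},{"grip":0.03,"slide":[0,0,-0.04],"roll":0},{"grip":0.03,"slide":[0,0,-0.04],"roll":0},{"grip":0.03,"slide":[0,0,-0.04],"roll":0},{"grip":0.03,"slide":[0,0,-0.03],"roll":0},{"grip":0.03,"slide":[0,0,0],"roll":0.11},{"grip":0.03,"slide":[0,0,0],"roll":0.11}]'
python3 -m pendant '[{"grip":0.03,"slide":[0,0,0],"roll":0.112},{"grip":0.03,"slide":[0,0,0],"roll":0.112},{"grip":0.03,"slide":[0,0,0],"roll":0.112},{"grip":0.03,"slide":[0,0,0],"roll":0.112},{"grip":0.03,"slide":[0,0,0],"roll":0.112},{"grip":0.03,"slide":[0,0,0],"roll":0.112},{"grip":0.03,"slide":[0,0,0],"roll":0.112},{"grip":0.03,"slide":[0,0,0],"roll":0}]'
python3 -c "
from h import *
plan(.5143,-.2402,.12,0)
for c in('top','scene'):
    cams.read_camera(c)
    print([np.round(ray(c,a['centre'],.23-.0)[:2],3) for a in models.spot_point('riser',c)])"
```

```text
time_s: 11.87
position: [0.494, 0.4192, 0.242]
tcp_rot: [1.206, 2.898, 0.008]
force: [0.1, 0.1, -1.7]
grip_width: 0.0442
finger_force: 42.3
time_s: 12.53
position: [0.4933, 0.4186, 0.2383]
tcp_rot: [-2.222, -2.22, 0.0]
force: [-0.2, 0.3, -0.9]
grip_width: 0.0446
finger_force: 42.3
t 12.53 pos [0.4933 0.4186 0.2383] yaw_y -0.001 q6 0.65 F [-0.2  0.3 -0.9] grip 0.0446 ff 42.3 | roll -0.001 slide [-0.6588  0.021   0.1123] tilt 0.000
[array([0.562, 0.522]), array([0.561, 0.43 ]), array([0.488, 0.41 ])]
[array([0.704, 0.564]), array([0.702, 0.475]), array([0.509, 0.422])]
```

```bash
python3 -m pendant '[{"grip":0.03,"slide":[-0.02,0.001,0],"roll":0},{"grip":0.03,"slide":[-0.038,0.001,0],"roll":0},{"grip":0.03,"slide":[-0.038,0.001,0],"roll":0},{"grip":0.03,"slide":[-0.038,0.001,0],"roll":0},{"grip":0.03,"slide":[-0.038,0.001,0],"roll":0},{"grip":0.03,"slide":[-0.038,0.001,0],"roll":0},{"grip":0.03,"slide":[-0.038,0.001,0],"roll":0},{"grip":0.03,"slide":[-0.038,0.001,0],"roll":0}]'
python3 -m pendant '[{"grip":0.03,"slide":[-0.038,0.001,0],"roll":0},{"grip":0.03,"slide":[-0.038,0.001,0],"roll":0},{"grip":0.03,"slide":[-0.038,0.001,0],"roll":0},{"grip":0.03,"slide":[-0.038,0.001,0],"roll":0},{"grip":0.03,"slide":[-0.038,0.002,0],"roll":0},{"grip":0.03,"slide":[-0.038,0.002,0],"roll":0},{"grip":0.03,"slide":[-0.038,0.002,0],"roll":0},{"grip":0.03,"slide":[-0.038,0.002,0],"roll":0}]'
python3 -m pendant '[{"grip":0.03,"slide":[-0.038,0.001,0],"roll":0},{"grip":0.03,"slide":[-0.02,0.001,0],"roll":0},{"grip":0.03,"slide":[0,0,0.03],"roll":0},{"grip":0.03,"slide":[0,0,0.03],"roll":0},{"grip":0.03,"slide":[0,0,0.03],"roll":0},{"grip":0.03,"slide":[0,0,0],"roll":0},{"grip":0.03,"slide":[0,0,0],"roll":0}]'
python3 -c "
from h import *
plan(.5143,-.2402,.045,0)
z=sense()['position'][2]-.0283
fit('riser',(.5143,-.2402),0.0,z=z)
fit('board',(.5143,-.2402))"
```

```text
time_s: 13.4
position: [0.5019, 0.131, 0.2385]
tcp_rot: [2.215, 2.227, 0.001]
force: [0.7, 0.1, -0.4]
grip_width: 0.0441
finger_force: 42.3
time_s: 14.07
position: [0.5149, -0.1732, 0.2386]
tcp_rot: [2.215, 2.227, 0.001]
force: [0.8, 0.9, -0.6]
grip_width: 0.0444
finger_force: 42.3
time_s: 14.65
position: [0.5167, -0.2289, 0.1474]
tcp_rot: [-2.214, -2.224, 0.001]
force: [0.3, 0.4, 0.9]
grip_width: 0.0442
finger_force: 42.3
t 14.65 pos [ 0.5167 -0.2289  0.1474] yaw_y 0.004 q6 -0.49 F [0.3 0.4 0.9] grip 0.0442 ff 42.3 | roll 0.004 slide [-0.0115 -0.0021  0.0964] tilt 0.003
riser {'scene': (array([ 0.5164, -0.2244, -0.1096]), np.float64(0.422))}
board {'top': (array([ 0.5124, -0.2419]), np.float64(0.602)), 'scene': (array([ 0.5155, -0.2385]), np.float64(0.066)), 'top+scene': (array([ 0.5142, -0.2366]), np.float64(0.676))}
```

```bash
python3 -m pendant '[{"grip":0.03,"slide":[-0.0115,-0.002,0],"roll":0},{"grip":0.03,"slide":[0,0,0.03],"roll":0},{"grip":0.03,"slide":[0,0,0.03],"roll":0},{"grip":0.03,"slide":[0,0,0.025],"roll":0},{"grip":0.03,"slide":[0,0,0.005],"roll":0},{"grip":0.03,"slide":[0,0,0],"roll":0},{"grip":0.03,"slide":[0,0,0],"roll":0}]'
python3 -c "
from h import *
plan(.5143,-.2402,.041,0)"
```

```text
time_s: 15.63
position: [0.5159, -0.2415, 0.0596]
tcp_rot: [2.217, 2.224, 0.001]
force: [0.3, -1.4, 0.3]
grip_width: 0.0448
finger_force: 42.3
t 15.63 pos [ 0.5159 -0.2415  0.0596] yaw_y 0.003 q6 -0.51 F [ 0.3 -1.4  0.3] grip 0.0448 ff 42.3 | roll 0.003 slide [ 0.0013 -0.0016  0.0126] tilt 0.002
```

```bash
python3 -m pendant '[{"grip":0.03,"slide":[0.001,-0.001,0.006],"roll":0},{"grip":0.03,"slide":[0,0,0.006],"roll":0},{"grip":0.03,"slide":[0,0,0],"roll":0},{"grip":0.03,"slide":[0,0,0],"roll":0}]'
python3 -c "
from h import *
plan(.5143,-.2402,.0405,0)"
```

```text
time_s: 15.97
position: [0.5145, -0.2398, 0.0466]
tcp_rot: [2.218, 2.225, 0.0]
force: [1.1, 0.0, -0.4]
grip_width: 0.0447
finger_force: 42.3
t 15.97 pos [ 0.5145 -0.2398  0.0466] yaw_y 0.003 q6 -0.50 F [ 1.1  0.  -0.4] grip 0.0447 ff 42.3 | roll 0.003 slide [-0.0004 -0.0002  0.0001] tilt 0.001
```

```bash
python3 -m pendant '[{"grip":0.07,"slide":[0,0,0],"roll":0},{"grip":0.07,"slide":[0,0,0],"roll":0},{"grip":0.07,"slide":[0,0,-0.02],"roll":0},{"grip":0.07,"slide":[0,0,-0.04],"roll":0},{"grip":0.07,"slide":[0,0,-0.04],"roll":0},{"grip":0.07,"slide":[0,0,-0.04],"roll":0},{"grip":0.07,"slide":[0,0,-0.04],"roll":0.08},{"grip":0.07,"slide":[0,0,0],"roll":0.083}]'
python3 -m pendant '[{"grip":0.07,"slide":[0.03,0,0],"roll":0},{"grip":0.07,"slide":[0.04,0,0],"roll":0},{"grip":0.07,"slide":[0.04,0,0],"roll":0},{"grip":0.07,"slide":[0.04,0,0],"roll":0},{"grip":0.07,"slide":[0.04,0,0],"roll":0},{"grip":0.07,"slide":[0.04,0,0],"roll":0},{"grip":0.07,"slide":[0.04,0,0],"roll":0},{"grip":0.07,"slide":[0.04,0,0],"roll":0}]'
python3 -c "
from h import *
plan(.480,.149,.15,-.163)
fit('riser',(.514,-.240),0.0,z=.018)
fit('board',(.514,-.240))
print(sense()['time_s'])"
```

```text
time_s: 16.63
position: [0.5167, -0.241, 0.2369]
tcp_rot: [2.384, 2.023, 0.009]
force: [-0.2, 0.0, 0.3]
grip_width: 0.0697
finger_force: 0.0
time_s: 17.3
position: [0.5637, 0.0683, 0.2267]
tcp_rot: [2.391, 2.037, 0.001]
force: [0.9, -0.6, -0.2]
grip_width: 0.0699
finger_force: 0.0
t 17.30 pos [0.5637 0.0683 0.2267] yaw_y -0.160 q6 0.22 F [ 0.9 -0.6 -0.2] grip 0.0699 ff 0.0 | roll 0.003 slide [ 0.066  -0.0957  0.0707] tilt 0.001
riser {'top': (array([ 0.5137, -0.2409,  0.0286]), np.float64(0.096)), 'scene': (array([ 0.5172, -0.2379,  0.0339]), np.float64(0.092)), 'top+scene': (array([ 0.5135, -0.2404,  0.0668]), np.float64(0.256))}
board {'top': (array([ 0.5136, -0.2419]), np.float64(0.196)), 'scene': (array([ 0.5124, -0.2388]), np.float64(0.304)), 'top+scene': (array([ 0.5142, -0.2403]), np.float64(0.505))}
17.7
```

```bash
python3 -m pendant '[{"grip":0.07,"slide":[0,-0.03,0],"roll":0},{"grip":0.07,"slide":[0,-0.033,0],"roll":0},{"grip":0.07,"slide":[0,-0.033,0],"roll":0},{"grip":0.07,"slide":[0.033,0,0],"roll":0},{"grip":0.07,"slide":[0.033,0,0],"roll":0},{"grip":0.07,"slide":[0,0,0.035],"roll":0},{"grip":0.07,"slide":[0,0,0.035],"roll":0},{"grip":0.07,"slide":[0,0,0],"roll":0}]'
python3 -m pendant '[{"grip":0.07,"slide":[0,0,0],"roll":0},{"grip":0.07,"slide":[0,0,0],"roll":0}]'
python3 -c "
from h import *
plan(.480,.149,.044,-.163)"
```

```text
time_s: 18.37
position: [0.4763, 0.1455, 0.1496]
tcp_rot: [-2.389, -2.032, 0.016]
force: [-0.7, -0.8, -2.8]
grip_width: 0.07
finger_force: 0.0
time_s: 18.53
position: [0.4804, 0.1461, 0.1584]
tcp_rot: [2.393, 2.034, 0.003]
force: [0.8, 0.0, 0.3]
grip_width: 0.0704
finger_force: 0.0
t 18.53 pos [0.4804 0.1461 0.1584] yaw_y -0.162 q6 0.38 F [0.8 0.  0.3] grip 0.0704 ff 0.0 | roll 0.001 slide [ 0.0027 -0.0011  0.1084] tilt 0.002
```

```bash
python3 -m pendant '[{"grip":0.07,"slide":[0.0027,-0.001,0],"roll":0},{"grip":0.07,"slide":[0,0,0.035],"roll":0},{"grip":0.07,"slide":[0,0,0.035],"roll":0},{"grip":0.07,"slide":[0,0,0.03],"roll":0},{"grip":0.07,"slide":[0,0,0],"roll":0},{"grip":0.07,"slide":[0,0,0],"roll":0},{"grip":0.07,"slide":[0,0,0],"roll":0}]'
python3 -c "
from h import *
plan(.480,.149,.044,-.163)"
```

```text
time_s: 19.12
position: [0.4807, 0.1499, 0.0594]
tcp_rot: [2.391, 2.035, 0.006]
force: [-0.7, 0.1, 0.4]
grip_width: 0.0702
finger_force: 0.0
t 19.12 pos [0.4807 0.1499 0.0594] yaw_y -0.160 q6 0.39 F [-0.7  0.1  0.4] grip 0.0702 ff 0.0 | roll 0.003 slide [-0.001  -0.0006  0.0094] tilt 0.005
```

```bash
python3 -m pendant '[{"grip":0.07,"slide":[-0.001,0,0.005],"roll":0},{"grip":0.07,"slide":[0,0,0.004],"roll":0},{"grip":0.07,"slide":[0,0,0],"roll":0},{"grip":0.05,"slide":[0,0,0],"roll":0},{"grip":0.035,"slide":[0,0,0],"roll":0},{"grip":0.035,"slide":[0,0,0],"roll":0},{"grip":0.035,"slide":[0,0,0],"roll":0},{"grip":0.035,"slide":[0,0,0],"roll":0}]' 40
python3 -c "
from h import *
plan(.480,.149,.044,-.163)"
python3 -m pendant '[{"grip":0.035,"slide":[0,0,-0.01],"roll":0},{"grip":0.035,"slide":[0,0,-0.03],"roll":0},{"grip":0.035,"slide":[0,0,-0.04],"roll":0},{"grip":0.035,"slide":[0,0,-0.04],"roll":0},{"grip":0.035,"slide":[0,0,-0.04],"roll":0},{"grip":0.035,"slide":[0,0,-0.03],"roll":0},{"grip":0.035,"slide":[0,0,0],"roll":0},{"grip":0.035,"slide":[0,0,0],"roll":0}]'
python3 -c "
from h import *
plan(.5142,-.2405,.12,0)
save('scene','s3.png',1);a=cv2.imread('pics/s3.png')[100:340,240:560];cv2.imwrite('pics/c3.png',a)"
```

```text
time_s: 19.78
position: [0.4792, 0.1487, 0.0479]
tcp_rot: [2.391, 2.036, 0.002]
force: [-0.2, -0.2, 4.7]
grip_width: 0.0489
finger_force: 42.4
t 19.78 pos [0.4792 0.1487 0.0479] yaw_y -0.160 q6 0.39 F [-0.2 -0.2  4.7] grip 0.0489 ff 42.4 | roll 0.003 slide [ 0.0005  0.0008 -0.0021] tilt 0.001
time_s: 20.45
position: [0.4792, 0.1487, 0.2395]
tcp_rot: [2.39, 2.036, 0.006]
force: [-0.4, 0.2, -1.1]
grip_width: 0.0493
finger_force: 41.9
t 20.45 pos [0.4792 0.1487 0.2395] yaw_y -0.160 q6 0.39 F [-0.4  0.2 -1.1] grip 0.0493 ff 41.9 | roll -0.160 slide [-0.3893  0.0345  0.1132] tilt 0.004
```

View pics/c3.png

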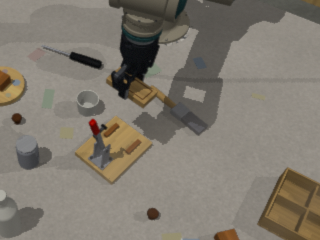

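The drawer front is held level and the clamp stays open. Next I'll carry it to the riser.

```bash
python3 -m pendant '[{"grip":0.035,"slide":[0,0,0],"roll":-0.08},{"grip":0.035,"slide":[0,0,0],"roll":-0.08},{"grip":0.035,"slide":[-0.02,0.002,0],"roll":0},{"grip":0.035,"slide":[-0.037,0.0032,0],"roll":0},{"grip":0.035,"slide":[-0.037,0.0032,0],"roll":0},{"grip":0.035,"slide":[-0.037,0.0032,0],"roll":0},{"grip":0.035,"slide":[-0.037,0.0032,0],"roll":0},{"grip":0.035,"slide":[-0.037,0.0032,0],"roll":0}]'
python3 -m pendant '[{"grip":0.035,"slide":[-0.037,0.0032,0],"roll":0},{"grip":0.035,"slide":[-0.037,0.0032,0],"roll":0},{"grip":0.035,"slide":[-0.037,0.0032,0],"roll":0},{"grip":0.035,"slide":[-0.037,0.0032,0],"roll":0},{"grip":0.035,"slide":[-0.037,0.0032,0],"roll":0},{"grip":0.035,"slide":[0,0,0.03],"roll":0},{"grip":0.035,"slide":[0,0,0.03],"roll":0},{"grip":0.035,"slide":[0,0,0.03],"roll":0}]'
python3 -m pendant '[{"grip":0.035,"slide":[0,0,0],"roll":0},{"grip":0.035,"slide":[0,0,0],"roll":0}]'
python3 -c "
from h import *
plan(.5138,-.2405,.063,0.0)"
```

```text
time_s: 21.17
position: [0.4957, -0.058, 0.235]
tcp_rot: [-2.219, -2.219, 0.004]
force: [1.3, -0.1, -0.5]
grip_width: 0.049
finger_force: 41.9
time_s: 21.83
position: [0.5115, -0.2417, 0.1437]
tcp_rot: [-2.22, -2.217, 0.001]
force: [0.5, -0.9, -1.1]
grip_width: 0.0492
finger_force: 42.0
time_s: 22.0
position: [0.5113, -0.2406, 0.1444]
tcp_rot: [-2.217, -2.217, 0.003]
force: [-0.8, -0.4, 0.4]
grip_width: 0.0494
finger_force: 41.8
t 22.00 pos [ 0.5113 -0.2406  0.1444] yaw_y 0.000 q6 -0.51 F [-0.8 -0.4  0.4] grip 0.0494 ff 41.8 | roll 0.000 slide [-0.0002  0.003   0.0754] tilt 0.007
```

```bash
python3 -m pendant '[{"grip":0.035,"slide":[0,0.0025,0],"roll":0},{"grip":0.035,"slide":[0,0,0.03],"roll":0},{"grip":0.035,"slide":[0,0,0.03],"roll":0},{"grip":0.035,"slide":[0,0,0.008],"roll":0},{"grip":0.035,"slide":[0,0,0],"roll":0},{"grip":0.035,"slide":[0,0,0],"roll":0},{"grip":0.035,"slide":[0,0,0],"roll":0}]'
python3 -c "
from h import *
plan(.5138,-.2405,.063,0.0)"
```

```text
time_s: 22.58
position: [0.5166, -0.2421, 0.0822]
tcp_rot: [2.218, 2.219, 0.002]
force: [0.8, -1.4, -0.1]
grip_width: 0.0489
finger_force: 41.9
t 22.58 pos [ 0.5166 -0.2421  0.0822] yaw_y 0.000 q6 -0.50 F [ 0.8 -1.4 -0.1] grip 0.0489 ff 41.9 | roll 0.000 slide [ 0.0016 -0.0029  0.0132] tilt 0.004
```

```bash
python3 -m pendant '[{"grip":0.035,"slide":[0.001,-0.002,0.006],"roll":0},{"grip":0.035,"slide":[0,0,0.005],"roll":0},{"grip":0.035,"slide":[0,0,0],"roll":0},{"grip":0.035,"slide":[0,0,0],"roll":0},{"grip":0.035,"slide":[0,0,0],"roll":0}]'
python3 -c "
from h import *
plan(.5138,-.2405,.0625,0.0)"
```

```text
time_s: 23.0
position: [0.5132, -0.2404, 0.0683]
tcp_rot: [-2.221, -2.221, -0.0]
force: [0.3, -0.3, -0.8]
grip_width: 0.0492
finger_force: 42.0
t 23.00 pos [ 0.5132 -0.2404  0.0683] yaw_y -0.000 q6 -0.50 F [ 0.3 -0.3 -0.8] grip 0.0492 ff 42.0 | roll -0.000 slide [-0.0001  0.0006 -0.0002] tilt 0.000
```

```bash
python3 -m pendant '[{"grip":0.07,"slide":[0,0,0],"roll":0},{"grip":0.07,"slide":[0,0,0],"roll":0},{"grip":0.07,"slide":[0,0,-0.02],"roll":0},{"grip":0.07,"slide":[0,0,-0.04],"roll":0},{"grip":0.07,"slide":[0,0,-0.04],"roll":0},{"grip":0.084,"slide":[0,0,-0.04],"roll":0},{"grip":0.084,"slide":[0.03,0,0],"roll":0},{"grip":0.084,"slide":[0.04,-0.01,0],"roll":0}]' 25
python3 -m pendant '[{"grip":0.084,"slide":[0.04,-0.015,0],"roll":0},{"grip":0.084,"slide":[0.04,-0.015,0],"roll":0},{"grip":0.084,"slide":[0.03,-0.015,0],"roll":0},{"grip":0.084,"slide":[0.03,-0.015,0],"roll":0},{"grip":0.084,"slide":[0.03,0,0],"roll":0},{"grip":0.084,"slide":[0,0,0],"roll":0},{"grip":0.084,"slide":[0,0,0],"roll":0}]'
python3 -c "
from h import *
fit('riser',(.514,-.240),0.0,z=.018,cs=('scene',))
fit('drawer_front',(.514,-.240),0.0,z=.048)
fit('tub',(.438,.0114));fit('tin',(.67,-.022))
plan(.438,.0115,.042,0)
"
```

```text
time_s: 23.67
position: [0.5048, -0.1719, 0.2117]
tcp_rot: [2.221, 2.213, 0.004]
force: [1.2, 0.7, -0.3]
grip_width: 0.0838
finger_force: 0.0
time_s: 24.25
position: [0.4439, -0.0013, 0.2087]
tcp_rot: [2.218, 2.224, 0.001]
force: [0.4, -0.4, 1.1]
grip_width: 0.0843
finger_force: 0.0
riser {'scene': (array([ 0.5147, -0.24  ,  0.0014]), np.float64(0.797))}
drawer_front {'top': (array([ 0.5115, -0.2408,  0.0208]), np.float64(0.049)), 'scene': (array([ 0.5154, -0.2373,  0.0017]), np.float64(0.104)), 'top+scene': (array([ 0.5127, -0.24  , -0.0006]), np.float64(0.196))}
tub {'scene': (array([0.44  , 0.0138]), np.float64(0.108))}
tin {'top': (array([ 0.6629, -0.0215]), np.float64(0.141)), 'scene': (array([ 0.6688, -0.0183]), np.float64(0.148)), 'top+scene': (array([ 0.6653, -0.0216]), np.float64(0.311))}
t 24.95 pos [ 0.444  -0.0025  0.2083] yaw_y -0.000 q6 -0.09 F [-0.3  0.6  0.5] grip 0.0842 ff 0.0 | roll -0.000 slide [ 0.0139 -0.006   0.1603] tilt 0.000
```

```bash
python3 -m pendant '[{"grip":0.085,"slide":[0.014,-0.005,0.02],"roll":0},{"grip":0.085,"slide":[0,0,0.035],"roll":0},{"grip":0.085,"slide":[0,0,0.035],"roll":0},{"grip":0.085,"slide":[0,0,0.03],"roll":0},{"grip":0.085,"slide":[0,0,0],"roll":0},{"grip":0.085,"slide":[0,0,0],"roll":0},{"grip":0.085,"slide":[0,0,0],"roll":0}]' 25
python3 -c "
from h import *
plan(.439,.0115,.042,0)"
```

```text
time_s: 25.53
position: [0.4401, 0.0115, 0.0904]
tcp_rot: [2.22, 2.22, 0.003]
force: [0.5, 0.4, 0.6]
grip_width: 0.0849
finger_force: 0.0
t 25.53 pos [0.4401 0.0115 0.0904] yaw_y 0.000 q6 -0.06 F [0.5 0.4 0.6] grip 0.0849 ff 0.0 | roll 0.000 slide [-0.     -0.0013  0.0424] tilt 0.003
```

```bash
python3 -m pendant '[{"grip":0.085,"slide":[0,-0.001,0.015],"roll":0},{"grip":0.085,"slide":[0,0,0.018],"roll":0},{"grip":0.085,"slide":[0,0,0.008],"roll":0},{"grip":0.085,"slide":[0,0,0],"roll":0},{"grip":0.085,"slide":[0,0,0],"roll":0}]' 25
python3 -c "
from h import *
plan(.439,.0115,.042,0)"
python3 -m pendant '[{"grip":0.07,"slide":[0,0,0],"roll":0},{"grip":0.055,"slide":[0,0,0],"roll":0},{"grip":0.055,"slide":[0,0,0],"roll":0},{"grip":0.055,"slide":[0,0,0],"roll":0},{"grip":0.055,"slide":[0,0,0],"roll":0}]' 25
python3 -c "
from h import *
plan(.439,.0115,.042,0)"
```

```text
time_s: 25.95
position: [0.4388, 0.0115, 0.0487]
tcp_rot: [2.221, 2.22, 0.002]
force: [-0.3, -0.3, 1.1]
grip_width: 0.0849
finger_force: 0.0
t 25.95 pos [0.4388 0.0115 0.0487] yaw_y -0.000 q6 -0.06 F [-0.3 -0.3  1.1] grip 0.0849 ff 0.0 | roll -0.000 slide [-0.      0.0002  0.0007] tilt 0.002
time_s: 26.37
position: [0.439, 0.0116, 0.0493]
tcp_rot: [2.22, 2.22, 0.003]
force: [-4.2, 0.4, 8.9]
grip_width: 0.0628
finger_force: 25.4
t 26.37 pos [0.439  0.0116 0.0493] yaw_y 0.000 q6 -0.06 F [-4.2  0.4  8.9] grip 0.0628 ff 25.4 | roll 0.000 slide [-0.0001 -0.      0.0013] tilt 0.003
```

```bash
python3 -m pendant '[{"grip":0.055,"slide":[0,0,-0.01],"roll":0},{"grip":0.055,"slide":[0,0,-0.03],"roll":0},{"grip":0.055,"slide":[0,0,-0.03],"roll":0},{"grip":0.055,"slide":[-0.03,0.018,0],"roll":0},{"grip":0.055,"slide":[-0.033,0.019,0],"roll":0},{"grip":0.055,"slide":[-0.033,0.019,0],"roll":0},{"grip":0.055,"slide":[-0.033,0.019,0],"roll":0},{"grip":0.055,"slide":[0,0,0],"roll":0}]'
python3 -m pendant '[{"grip":0.055,"slide":[0,0,0],"roll":0},{"grip":0.055,"slide":[0,0,0],"roll":0}]'
python3 -c "
from h import *
plan(.514,-.1185,.043,0)
save('scene','s4.png',1);a=cv2.imread('pics/s4.png')[100:340,140:460];cv2.imwrite('pics/c4.png',a)"
```

```text
time_s: 27.03
position: [0.515, -0.1223, 0.1181]
tcp_rot: [2.224, 2.215, -0.0]
force: [0.1, -0.9, -0.3]
grip_width: 0.0625
finger_force: 27.8
time_s: 27.2
position: [0.5128, -0.1171, 0.1176]
tcp_rot: [-2.221, -2.221, -0.0]
force: [0.5, -0.4, -1.1]
grip_width: 0.0626
finger_force: 27.8
t 27.20 pos [ 0.5128 -0.1171  0.1176] yaw_y -0.000 q6 -0.29 F [ 0.5 -0.4 -1.1] grip 0.0626 ff 27.8 | roll -0.000 slide [-0.0014  0.0012  0.0686] tilt 0.000
```

View pics/c4.png

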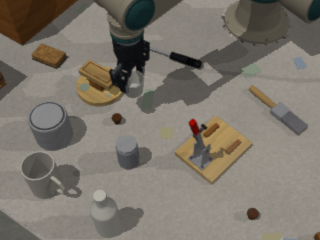

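The tub is held upright beside the board. I'll check how close the small knob at top pixel (391,238) is to the fingers.

```bash
python3 -c "
from h import *
print(ray('top',(391,238),.01),ray('scene',(140+117,100+118),.01))
im=cams.read_camera('scene')
print([ (np.round(a['centre']),round(a['score'],2)) for a in models.spot_point('tub','scene')])"
python3 -m pendant '[{"grip":0.055,"slide":[-0.001,0,0.03],"roll":0},{"grip":0.055,"slide":[0,0,0.025],"roll":0},{"grip":0.055,"slide":[0,0,0.007],"roll":0},{"grip":0.055,"slide":[0,0,0],"roll":0},{"grip":0.055,"slide":[0,0,0],"roll":0},{"grip":0.055,"slide":[0,0,0],"roll":0}]'
python3 -c "
from h import *
plan(.514,-.1185,.043,0)"
```

```text
[ 0.58461764 -0.12742431  0.01      ] [ 0.58116466 -0.1244412   0.01      ]
[(array([272., 188.]), 0.67)]
time_s: 27.85
position: [0.514, -0.1184, 0.0573]
tcp_rot: [2.219, 2.22, 0.002]
force: [0.5, 0.5, -0.2]
grip_width: 0.0628
finger_force: 27.8
t 27.85 pos [ 0.514  -0.1184  0.0573] yaw_y 0.000 q6 -0.30 F [ 0.5  0.5 -0.2] grip 0.0628 ff 27.8 | roll 0.000 slide [-0.0001 -0.      0.0083] tilt 0.003
```

```bash
python3 -m pendant '[{"grip":0.055,"slide":[0,-0.004,0.003],"roll":0},{"grip":0.055,"slide":[0,0,0.0045],"roll":0},{"grip":0.055,"slide":[0,0,0],"roll":0},{"grip":0.055,"slide":[0,0,0],"roll":0},{"grip":0.055,"slide":[0,0,0],"roll":0}]'
python3 -c "
from h import *
plan(.510,-.1185,.043,0)"
```

```text
time_s: 28.27
position: [0.5096, -0.1186, 0.0489]
tcp_rot: [2.22, 2.22, 0.002]
force: [-0.6, 0.5, 6.3]
grip_width: 0.0625
finger_force: 28.3
t 28.27 pos [ 0.5096 -0.1186  0.0489] yaw_y -0.000 q6 -0.30 F [-0.6  0.5  6.3] grip 0.0625 ff 28.3 | roll -0.000 slide [ 0.0001  0.0004 -0.0001] tilt 0.002
```

```bash
python3 -m pendant '[{"grip":0.074,"slide":[0,0,0],"roll":0},{"grip":0.074,"slide":[0,0,0],"roll":0},{"grip":0.074,"slide":[0,0,-0.02],"roll":0},{"grip":0.074,"slide":[0,0,-0.04],"roll":0},{"grip":0.084,"slide":[0,0,-0.04],"roll":0},{"grip":0.084,"slide":[0,0,-0.04],"roll":0},{"grip":0.084,"slide":[0.03,0.03,0],"roll":0},{"grip":0.084,"slide":[0.03,0.03,0],"roll":0}]'
python3 -m pendant '[{"grip":0.085,"slide":[0,0,0],"roll":0.112},{"grip":0.085,"slide":[0,0,0],"roll":0.112},{"grip":0.085,"slide":[0,0,0],"roll":0.112},{"grip":0.085,"slide":[0,0,0],"roll":0.112},{"grip":0.085,"slide":[0,0,0],"roll":0.112},{"grip":0.085,"slide":[0,0,0],"roll":0.112},{"grip":0.085,"slide":[0,0,0],"roll":0.112},{"grip":0.085,"slide":[0,0,0],"roll":0.112}]'
python3 -m pendant '[{"grip":0.085,"slide":[0,0,0],"roll":0.112},{"grip":0.085,"slide":[0,0,0],"roll":0.112},{"grip":0.085,"slide":[0,0,0],"roll":0.112},{"grip":0.085,"slide":[0,0,0],"roll":0.112},{"grip":0.085,"slide":[0,0,0],"roll":0.112},{"grip":0.085,"slide":[0,0,0],"roll":0.112},{"grip":0.085,"slide":[0,0,0],"roll":0}]'
python3 -c "
from h import *
plan(.6665,-.020,.14,np.pi/2)
fit('tub',(.510,-.1185));fit('tin',(.667,-.020))
for t,z in(('tin',0),('pail',0)):
  for c in('top','scene'):
    cams.read_camera(c);print(t,c,[np.round(ray(c,a['centre'],z)[:2],3) for a in models.spot_point(t,c)])"
```

```text
time_s: 28.93
position: [0.5695, -0.0602, 0.1921]
tcp_rot: [2.221, 2.213, 0.007]
force: [0.3, 0.2, -0.6]
grip_width: 0.0837
finger_force: 0.0
time_s: 29.6
position: [0.5678, -0.0595, 0.1873]
tcp_rot: [-2.967, -1.032, 0.001]
force: [-0.1, -0.7, 0.8]
grip_width: 0.0849
finger_force: 0.0
time_s: 30.18
position: [0.5678, -0.0595, 0.1874]
tcp_rot: [-3.141, 0.002, 0.001]
force: [-0.2, 0.4, -0.1]
grip_width: 0.0848
finger_force: 0.0
t 30.18 pos [ 0.5678 -0.0595  0.1874] yaw_y -1.572 q6 1.40 F [-0.2  0.4 -0.1] grip 0.0848 ff 0.0 | roll -0.001 slide [ 0.0988 -0.0395  0.0413] tilt 0.001
tub {'top': (array([ 0.5085, -0.1183]), np.float64(0.112)), 'scene': (array([ 0.5101, -0.1145]), np.float64(0.09)), 'top+scene': (array([ 0.5084, -0.1179]), np.float64(0.206))}
tin {'top': (array([ 0.6652, -0.0163]), np.float64(0.443)), 'scene': (array([ 0.6682, -0.0176]), np.float64(0.09)), 'top+scene': (array([ 0.6679, -0.0169]), np.float64(0.534))}
tin top [array([ 0.665, -0.029])]
tin scene [array([ 0.672, -0.012]), array([ 0.516, -0.234])]
pail top [array([ 0.724, -0.243])]
pail scene [array([ 0.704, -0.246])]
```

```bash
python3 -m pendant '[{"grip":0.085,"slide":[0.033,-0.013,0],"roll":0},{"grip":0.085,"slide":[0.033,-0.013,0],"roll":0},{"grip":0.085,"slide":[0.0325,-0.0135,0],"roll":0},{"grip":0.085,"slide":[0,0,0.02],"roll":0},{"grip":0.085,"slide":[0,0,0.025],"roll":0},{"grip":0.085,"slide":[0,0,0],"roll":0},{"grip":0.085,"slide":[0,0,0],"roll":0},{"grip":0.085,"slide":[0,0,0],"roll":0}]' 40
python3 -c "
from h import *
plan(.6665,-.0195,.055,np.pi/2)"
```

```text
time_s: 31.65
position: [0.6666, -0.0199, 0.1444]
tcp_rot: [3.142, 0.004, 0.002]
force: [-0.0, -0.7, -0.2]
grip_width: 0.0852
finger_force: 0.0
t 31.65 pos [ 0.6666 -0.0199  0.1444] yaw_y -1.568 q6 1.48 F [-0.  -0.7 -0.2] grip 0.0852 ff 0.0 | roll 0.003 slide [-0.0002 -0.0004  0.0834] tilt 0.002
```

```bash
python3 -m pendant '[{"grip":0.085,"slide":[0,0,0.02],"roll":0},{"grip":0.085,"slide":[0,0,0.03],"roll":0},{"grip":0.085,"slide":[0,0,0.032],"roll":0},{"grip":0.085,"slide":[0,0,0],"roll":0},{"grip":0.085,"slide":[0,0,0],"roll":0},{"grip":0.085,"slide":[0,0,0],"roll":0}]' 40
python3 -c "
from h import *
plan(.6665,-.0195,.055,np.pi/2)"
python3 -m pendant '[{"grip":0.06,"slide":[0,0,0],"roll":0},{"grip":0.045,"slide":[0,0,0],"roll":0},{"grip":0.045,"slide":[0,0,0],"roll":0},{"grip":0.045,"slide":[0,0,0],"roll":0},{"grip":0.045,"slide":[0,0,0],"roll":0},{"grip":0.045,"slide":[0,0,0],"roll":0}]'
python3 -c "
from h import *
plan(.6665,-.0195,.055,np.pi/2)"
```

```text
time_s: 32.15
position: [0.6678, -0.0199, 0.0644]
tcp_rot: [3.141, 0.004, 0.007]
force: [0.1, -0.1, 0.5]
grip_width: 0.0847
finger_force: 0.0
t 32.15 pos [ 0.6678 -0.0199  0.0644] yaw_y -1.568 q6 1.48 F [ 0.1 -0.1  0.5] grip 0.0847 ff 0.0 | roll 0.003 slide [-0.0013 -0.0004  0.0034] tilt 0.005
time_s: 32.65
position: [0.6676, -0.0198, 0.0637]
tcp_rot: [3.141, 0.004, 0.007]
force: [-0.8, 0.7, 7.1]
grip_width: 0.0551
finger_force: 43.0
t 32.65 pos [ 0.6676 -0.0198  0.0637] yaw_y -1.568 q6 1.48 F [-0.8  0.7  7.1] grip 0.0551 ff 43.0 | roll 0.003 slide [-0.0011 -0.0003  0.0027] tilt 0.004
```

```bash
python3 -m pendant '[{"grip":0.045,"slide":[0,0,-0.015],"roll":0},{"grip":0.045,"slide":[0,0,-0.035],"roll":0},{"grip":0.045,"slide":[0,0,-0.04],"roll":0},{"grip":0.045,"slide":[0,0,-0.035],"roll":0},{"grip":0.045,"slide":[-0.01,0.02,0],"roll":0},{"grip":0.045,"slide":[-0.01,0.033,0],"roll":0},{"grip":0.045,"slide":[-0.01,0.033,0],"roll":0},{"grip":0.045,"slide":[-0.01,0.033,0],"roll":0}]'
python3 -m pendant '[{"grip":0.045,"slide":[0,0.033,0],"roll":0},{"grip":0.045,"slide":[0,0.033,0],"roll":0},{"grip":0.045,"slide":[0,0.033,0],"roll":0},{"grip":0.045,"slide":[0,0,0],"roll":0},{"grip":0.045,"slide":[0,0,0],"roll":0},{"grip":0.045,"slide":[0,0,0],"roll":0}]'
python3 -c "
from h import *
plan(.627,-.2390,.0577,np.pi/2)
fit('pail',(.714,-.236));save('scene','s5.png',1);a=cv2.imread('pics/s5.png')[100:340,140:460];cv2.imwrite('pics/c5.png',a)"
```

```text
time_s: 33.32
position: [0.6261, -0.1397, 0.1864]
tcp_rot: [3.141, 0.006, 0.001]
force: [0.3, -0.1, -1.0]
grip_width: 0.0549
finger_force: 42.8
time_s: 33.82
position: [0.6269, -0.2374, 0.1858]
tcp_rot: [-3.141, -0.004, -0.0]
force: [-0.1, -0.1, -0.6]
grip_width: 0.0548
finger_force: 42.9
t 33.82 pos [ 0.6269 -0.2374  0.1858] yaw_y -1.568 q6 1.15 F [-0.1 -0.1 -0.6] grip 0.0548 ff 42.9 | roll 0.003 slide [1.000e-04 1.600e-03 1.221e-01] tilt 0.001
pail {'top': (array([ 0.7158, -0.2313]), np.float64(0.326)), 'scene': (array([ 0.7184, -0.233 ]), np.float64(0.07)), 'top+scene': (array([ 0.7185, -0.2333]), np.float64(0.401))}
```

View pics/c5.png

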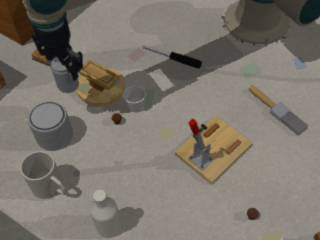

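```bash
python3 -m pendant '[{"grip":0.045,"slide":[0.001,0.001,0.02],"roll":0},{"grip":0.045,"slide":[0,0,0.03],"roll":0},{"grip":0.045,"slide":[0,0,0.03],"roll":0},{"grip":0.045,"slide":[0,0,0.02],"roll":0},{"grip":0.045,"slide":[0,0,0.01],"roll":0},{"grip":0.045,"slide":[0,0,0],"roll":0},{"grip":0.045,"slide":[0,0,0],"roll":0},{"grip":0.045,"slide":[0,0,0],"roll":0}]'
python3 -c "
from h import *
plan(.628,-.2390,.0577,np.pi/2)"
```

```text
time_s: 34.73
position: [0.6291, -0.2391, 0.0783]
tcp_rot: [3.14, 0.005, 0.006]
force: [-0.2, -0.5, -0.4]
grip_width: 0.055
finger_force: 42.9
t 34.73 pos [ 0.6291 -0.2391  0.0783] yaw_y -1.568 q6 1.15 F [-0.2 -0.5 -0.4] grip 0.0550 ff 42.9 | roll 0.003 slide [-0.0011 -0.0001  0.0146] tilt 0.004
```

```bash
python3 -m pendant '[{"grip":0.045,"slide":[-0.001,0,0.007],"roll":0},{"grip":0.045,"slide":[0,0,0.006],"roll":0},{"grip":0.045,"slide":[0,0,0.0015],"roll":0},{"grip":0.045,"slide":[0,0,0],"roll":0},{"grip":0.045,"slide":[0,0,0],"roll":0},{"grip":0.045,"slide":[0,0,0],"roll":0}]'
python3 -c "
from h import *
plan(.628,-.2390,.0577,np.pi/2)"
```

```text
time_s: 35.23
position: [0.6276, -0.2392, 0.0634]
tcp_rot: [3.141, 0.004, 0.004]
force: [-2.9, 1.4, 6.3]
grip_width: 0.0548
finger_force: 43.9
t 35.23 pos [ 0.6276 -0.2392  0.0634] yaw_y -1.568 q6 1.15 F [-2.9  1.4  6.3] grip 0.0548 ff 43.9 | roll 0.003 slide [ 0.0004 -0.0002 -0.0003] tilt 0.003
```

On the table. Next I'll release, back off and verify.

```bash
python3 -m pendant '[{"grip":0.08,"slide":[0,0,0],"roll":0},{"grip":0.08,"slide":[0,0,0],"roll":0},{"grip":0.08,"slide":[0,0,0],"roll":0},{"grip":0.08,"slide":[0,0,-0.02],"roll":0},{"grip":0.08,"slide":[0,0,-0.04],"roll":0},{"grip":0.08,"slide":[0,0,-0.04],"roll":0},{"grip":0.08,"slide":[0,0,-0.04],"roll":0},{"grip":0.08,"slide":[0,-0.03,-0.02],"roll":0}]'
python3 -m pendant '[{"grip":0.08,"slide":[0,-0.04,0],"roll":0},{"grip":0.08,"slide":[0,-0.04,0],"roll":0},{"grip":0.08,"slide":[-0.02,-0.035,0],"roll":0},{"grip":0.08,"slide":[-0.03,-0.03,0],"roll":0},{"grip":0.08,"slide":[-0.03,-0.03,0],"roll":0},{"grip":0.08,"slide":[-0.03,-0.03,0],"roll":0},{"grip":0.08,"slide":[-0.03,-0.03,0],"roll":0},{"grip":0.08,"slide":[0,0,0],"roll":0}]'
python3 -c "
from h import *
plan(0.5,0,.2)
fit('board',(.514,-.2403));fit('drawer_front',(.513,-.240),0.0,z=.048);fit('tub',(.510,-.1185));fit('tin',(.627,-.239));fit('pail',(.714,-.236))
save('scene','s6.png',1);save('top','t6.png',1)
a=cv2.imread('pics/s6.png')[80:330,120:460];b=cv2.imread('pics/t6.png')[130:380,260:600];cv2.imwrite('pics/c6.png',np.hstack([a,b]))"
```

```text
time_s: 35.9
position: [0.6271, -0.2131, 0.2271]
tcp_rot: [3.137, -0.004, 0.01]
force: [1.0, 0.1, 1.5]
grip_width: 0.0801
finger_force: 0.0
time_s: 36.57
position: [0.4842, 0.0275, 0.2206]
tcp_rot: [-3.14, -0.011, 0.004]
force: [-0.3, 0.1, 0.6]
grip_width: 0.0795
finger_force: 0.0
t 36.57 pos [0.4842 0.0275 0.2206] yaw_y -1.564 q6 1.54 F [-0.3  0.1  0.6] grip 0.0795 ff 0.0 | roll 0.000 slide [0.0156 0.0277 0.0145] tilt 0.003
board {'top': (array([ 0.5125, -0.2419]), np.float64(0.434)), 'scene': (array([ 0.5152, -0.2365]), np.float64(0.418)), 'top+scene': (array([ 0.5141, -0.2395]), np.float64(0.878))}
drawer_front {'top': (array([ 0.5116, -0.2415,  0.0165]), np.float64(0.036)), 'scene': (array([ 0.5146, -0.2383,  0.0024]), np.float64(0.067)), 'top+scene': (array([ 5.131e-01, -2.398e-01,  5.000e-04]), np.float64(0.158))}
tub {'top': (array([ 0.5064, -0.1254]), np.float64(0.4)), 'scene': (array([ 0.5114, -0.1156]), np.float64(0.083)), 'top+scene': (array([ 0.5089, -0.1184]), np.float64(0.51))}
tin {'top': (array([ 0.6245, -0.2391]), np.float64(0.144)), 'scene': (array([ 0.6277, -0.2376]), np.float64(0.137)), 'top+scene': (array([ 0.6241, -0.239 ]), np.float64(0.303))}
pail {'top': (array([ 0.7156, -0.2384]), np.float64(0.105)), 'scene': (array([ 0.7184, -0.233 ]), np.float64(0.07)), 'top+scene': (array([ 0.7161, -0.2365]), np.float64(0.185))}
```

View pics/c6.png

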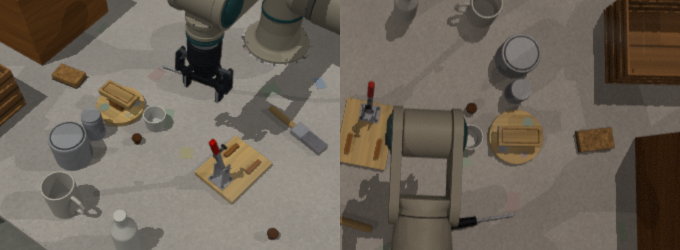

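The pictures show everything in place: the clamp is open, the front lies centred on the riser and board, the tub is left of the board and the tin stands between board and pail. The robot touches nothing.

```bash
python3 -m pendant '[{"grip":0.08,"slide":[0,0,0],"roll":0},{"grip":0.08,"slide":[0,0,0],"roll":0},{"grip":0.08,"slide":[0,0,0],"roll":0}]' >/dev/null; python3 -c "
from plant import arm
print(arm.sign_off())"
```

```text
the job is handed in; nothing more can be done
None
```

The job is handed in (no verdict was shown): the clamp is open, the drawer front lies centred on the riser and board, the tub stands left of the board and the tin stands between board and pail, all within tolerance in my last measurements, about 37 s in.

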